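# Pull down the stone-cupboard hatch with the hook pole

## Task

Open the stone cupboard on the bench with the hook pole: take the pole from the cutting mat, put its bent tip through the ring on the cupboard's hatch by feel, and gently swing the hatch all the way down until it rests at its stop, without forcing it and without your hand touching the hatch. Then unhook the pole and lay it gently down flat on the cutting mat, leaving the hatch fully down and the two stones and the lidded tin where they stand.

Things in the scene. Friction and masses are not known exactly. Their poses are not given: they have to be found in the camera images.
- pole: Hook pole, 0.15 to 0.26 kg, flat on the mat. Wooden grip bar 110 x 24 wide x 30 mm high, then an 8 mm steel rod along its axis, 15 mm above the underside, whose end is bent sideways 90 degrees, level: an L. Origin: centre of the grip's underside; x along the pole to the hook, y the way the bent tip points, z up. Bent tip's axis at x = +135 mm, its end at y = +39 mm. Mass centre about x = +6 mm.
- pole_grip (a point): Point inside the wooden grip, good to grasp across its 24 mm width: 20 mm from the grip's middle towards the hook, 15 mm above the underside (115 mm from the bent tip's axis). Axes as the pole's.
- hook_tip (a point): The very end of the bent, round-nosed 8 mm tip of the pole: at pole x +135, y +39, z +15 mm. Axes as the pole's.
- cupboard: Fixed plywood cupboard on the bench, 200 deep x 300 wide x 300 mm high, to the robot's right, its front turned to the robot's left. Origin: centre of its underside; the front looks to its -x, y runs along the front, z up. Open cubby below (up to 128 mm), hatch above.
- hatch (a joint): Cupboard hatch, a wooden panel 12 x 270 wide x 140 mm high hinged along its bottom edge, 142 mm above the bench; its top swings out and down. 0 = shut (upright), 1.35 rad = fully down at its hard stop, a little above level. Starts at 0 to 0.15. Stiff hinge, about 0.42 N m friction: it stays where left; about 4 N at the ring moves it, less further down.
- hatch_hinge (a point): Middle of the hatch's hinge line, 142 mm above the bench, 94 mm in front of the cupboard's middle. Its y runs along the hinge line; its frame tilts with the hatch (z up the panel, -x out of its front face).
- ring_pivot (a point): Pivot pin of the steel pull ring on the hatch's front: 14 mm proud of the face, 112 mm up from the hinge line, mid-width; axes as hatch_hinge. The ring's centre is 28 mm from the pin, out of the face (-x) but cocked up or down by an unmeasured 0 to 0.75 rad: find it by feel or sight. It swivels stiffly (0.12 N m, to 0.9 rad). 6 mm bar, 13 mm hole, hole axis along y; the tip enters along +y.
- mat: Fixed green cutting mat, 340 x 340 x 3 mm, flat on the bench; origin: centre of its underside, z up.
- stone_a: Loose stone blank, 28 x 28 x 60 mm upright, on the bench in front of the cupboard; origin: centre of its underside. Leave alone.
- stone_b: Loose stone blank, 35 x 25 x 45 mm upright, on the bench in front of the cupboard; origin: centre of its underside. Leave alone.
- tin: Round white lidded tin, 64 mm diameter, 28 mm high, on the bench to the left of the mat; origin: centre of its underside. Leave alone.
There are look-alikes about, which are no part of the job. Of the things shaped like the pole, the wooden one is meant.

How it is judged (in metres and radians):
On the way, in this order (a step that is already met when the one before it is completed fails the run):
1. the bent tip of the pole is through the ring on the hatch and bears on it (y of hook_tip in the frame of ring_pivot between 0.004 and 0.04 m and x of hook_tip in the frame of ring_pivot between -0.04 and -0.008 m and z of hook_tip in the frame of ring_pivot between -0.031 and 0.031 m and value of joint hatch below 0.8 rad and contact force between pole and hatch above 1 N), for 0.1 s.
2. the hatch has been swung down to its stop with the tip still in the ring (y of hook_tip in the frame of ring_pivot between 0.004 and 0.04 m and x of hook_tip in the frame of ring_pivot between -0.04 and -0.008 m and z of hook_tip in the frame of ring_pivot between -0.031 and 0.031 m and value of joint hatch above 1.29 rad), for 0.1 s.
At the end, for the whole second after the job is handed in: The hatch is down to within 0.06 rad of its stop (above 1.29 rad) and still; the pole lies released, at rest and flat on the cutting mat: the middle of its grip is over the mat and its underside is within 5 mm of the mat's top (value of joint hatch above 1.29 rad and velocity of joint hatch between -0.05 and 0.05 rad/s and x of pole in the frame of mat between -0.17 and 0.17 m and y of pole in the frame of mat between -0.17 and 0.17 m and z of pole in the frame of mat below 0.008 m and angle between pole's own z axis and vertical below 0.12 rad and linear speed of pole below 0.02 m/s); the robot touches nothing.
It fails at once if the pole presses on the hatch or its ring with more than 15 N (contact force between pole and hatch above 15 N).
It fails at once if the hatch is touched by the robot's arm or fingers (contact force between any of the fingers, the arm and hatch above 0.5 N).
It fails at once if the hatch is flung (faster than 2 rad/s) (velocity of joint hatch above 2 rad/s).
It fails at once if the pole is dropped onto the mat (reaches it faster than 0.7 m/s) (z of pole in the frame of mat below 0.025 m and linear speed of pole above 0.7 m/s).
It fails at once if a stone or the tin is shifted by more than 20 mm (distance of any of stone_a, stone_b, tin from where it was at the start of the episode above 0.02 m).
It also fails if it takes over 72 s, if anything falls off the work surface, if the arm or the gripper's body presses on something with over 40 N, if the wrist force passes 120 N, or if a joint passes its speed limit or range.

## Robot

A 6-joint arm with a two-finger parallel gripper is mounted at the origin on the work surface. World frame = base frame: x ahead of the robot, y to its left, z up, the work surface at z = 0. Lengths are in m, angles in degrees, forces in N, time in s.
With the tool pointing down it reaches from about 0.4 to 0.825 m from the base axis. Payload 7 kg.
Tool frame: the origin (TCP) lies at the very end of the fingers, on their centre line; the grasp point (between the pads) lies 19 mm behind it (ctrl.hold_point_z is the distance from the TCP to the grasp point, in m); z points along the fingers, y is the line along which they close (so a half turn about z gives the same grasp; the last joint's range is limited). The gripper opens to 88 mm and grips with 3 to 60 N. Pads are 19 mm wide; open, the fingers measure 130 mm over their backs; the gripper's body (78 mm by 193 mm) begins 47 mm behind the grasp point.
Start: joints at [-50.415, 20.546, 0.682, 0, -70.136, -16.507], TCP at [0.265, -0.621, 0.193] pointing down, gripper open.
Joint ranges: [-176.03, 176.03], [-82.01, 121.73], [-58.28, 71.71], [-173.87, 95.51], [-174.79, -0.11], [-173.66, 173.66]. Speed limits (degrees/s): [136.94, 136.94, 172.46, 180, 180, 180].

## Interface

Orientations are given as [roll, pitch, yaw] about the fixed x, y, z axes, in that order (R = Rz(yaw) Ry(pitch) Rx(roll)).
In Python, from plant import sensors, viewer, workorder, ctrl gives the robot as it stands.
- The arm moves only by the shell command python3 -m pendant 'ROWS'. ROWS is JSON, a list of rows, each a list of 3 entries, a list of its own where there are three numbers: the opening, from -1 (shut) to 1 (fully open), so that 0 is half open, then the shift along the tool's x, y, z in m, then the turn, a rotation vector about the tool's x, y, z in degrees. A call has 1 to 10 rows; each row is the pose to reach, as a shift and turn from the pose commanded when the call began, along the tool's axes at that moment; what a row does not reach only later rows make up. A row lasts 1/12 s, in which the tool goes at most 41.7 mm and 7.16 degrees, less where a joint would pass 70% of its speed; a pose out of reach is approached as far as the arm can. A call with a gripper value outside its range is refused whole. The fingers move at their own pace and stop on an object; the grip force is fixed at half the most. Time passes only in rows, so rows that repeat a pose let the fingers close. It gives the time, the measured TCP pose, the force, the opening and the grip force at its end, in the units of the state.
- sensors.get_obs(): the state, without advancing time (a new reading comes with each control period).
- viewer.snapshot(name): name is "scene" or "side" or "wrist"; returns the picture (384x512x3 uint8, red, green, blue); there is no depth.
- viewer.camera_params(name): a dict with "fx", "fy", "cx", "cy" (pixels), "extrinsics" (4x4, takes a point from world to camera coordinates). Camera axes: x right, y up, looking along -z (the intrinsics and any distortion apply to the point x, -y, -z); pixel columns grow to the right and rows downward; lengths in m; the calibration is good to about 2 mm. A picture is of the moment at which its call begins: read the wrist's pose just before it. camera_params takes no time and is no camera call; for the wrist camera it gives the pose at the moment of the call.
- workorder.close_job(): hands the job in; it is judged then, once.
The state is a dict: "clock": time; "joint_pos": joint angles; "qvel": joint speeds; "tau": joint torques, N m; "tool_pos": TCP position; "orientation": TCP orientation; "force": force on the tool from outside, world axes, zero at the start; "moment": the same for the moment, N m; "opening": finger opening in m; "gripper_force": force on a finger pad.
Only numpy, scipy, OpenCV 4.12 (cv2) and the standard library are available. Lean on these libraries where they do the work, as an engineer would, in place of code of your own. Each camera call takes 0.05 s, during which the arm holds its last target. There are 200 camera calls.

## Working session

There is one attempt and no reset: what is moved stays moved. The work goes in short steps, Python scripts to look and compute and a shell command to move; the robot and the scene stay as the last step left them, time stands still between calls to the robot, and variables do not carry over. Pictures are saved under pics/ and viewed, at most 10 in all, crops included, and the job is handed in when it is done.

```bash
ls; mkdir -p pics
cat > h.py <<'E'
import numpy as np, cv2
from scipy.spatial.transform import Rotation as Rn
from plant import sensors, viewer, workorder, ctrl
def ray(name,u,v,P=None):
    P=P or viewer.camera_params(name); E=np.array(P["extrinsics"]); R=E[:3,:3]; t=E[:3,3]
    d=np.array([(u-P["cx"])/P["fx"],-(v-P["cy"])/P["fy"],-1.0])
    return -R.T@t, R.T@d
def onplane(name,u,v,z,P=None):
    o,d=ray(name,u,v,P); return o+d*(z-o[2])/d[2]
def proj(name,p,P=None):
    P=P or viewer.camera_params(name); E=np.array(P["extrinsics"]); c=E[:3,:3]@np.array(p)+E[:3,3]
    return np.array([P["cx"]+P["fx"]*c[0]/-c[2],P["cy"]+P["fy"]*c[1]/c[2]])
def tri(obs):
    A=np.zeros((3,3));b=np.zeros(3)
    for o,d in obs:
        d=d/np.linalg.norm(d);M=np.eye(3)-np.outer(d,d);A+=M;b+=M@o
    return np.linalg.solve(A,b)
def snap(name,f=None):
    im=cv2.cvtColor(np.array(viewer.snapshot(name)),cv2.COLOR_RGB2BGR)
    if f: cv2.imwrite("pics/"+f,im)
    return im
E
python3 - <<'E'
from h import *
a=snap("scene","sc0.png");b=snap("side","si0.png");c=snap("wrist","wr0.png")
cv2.imwrite("pics/ab.png",np.hstack([a,b])[:, :])
for n in("scene","side","wrist"):
    P=viewer.camera_params(n);print(n,{k:np.round(v,3).tolist() for k,v in P.items()})
print(sensors.get_obs())
E
```

```text
pics
scene {'fx': 361.4, 'fy': 361.4, 'cx': 255.187, 'cy': 200.902, 'extrinsics': [[0.234, 0.972, -0.012, -0.185], [-0.547, 0.142, 0.825, 0.138], [0.804, -0.186, 0.565, -1.445], [0.0, 0.0, 0.0, 1.0]]}
side {'fx': 473.969, 'fy': 473.969, 'cx': 257.862, 'cy': 203.138, 'extrinsics': [[0.631, -0.776, -0.005, -0.294], [0.741, 0.6, 0.301, -0.476], [-0.23, -0.194, 0.954, -1.503], [0.0, 0.0, 0.0, 1.0]]}
wrist {'fx': 267.211, 'fy': 267.211, 'cx': 252.195, 'cy': 195.737, 'extrinsics': [[-0.393, 0.92, 0.001, 0.675], [-0.888, -0.379, -0.259, 0.032], [-0.238, -0.103, 0.966, -0.389], [0.0, 0.0, 0.0, 1.0]]}
{'clock': 0.15, 'joint_pos': array([-5.04161579e+01,  2.05823903e+01,  6.44281641e-01, -1.31220920e-02,
       -7.01346824e+01, -1.65058843e+01]), 'qvel': array([-0.01287244, -0.15076607,  0.17744127,  0.09834917, -0.03194906,
        0.00218287]), 'tau': array([-1.31792462e-03, -5.83277428e+01,  2.93288541e+01,  7.00118825e+00,
        8.75096710e-03, -9.20447155e-05]), 'tool_pos': array([ 0.26437529, -0.6206205 ,  0.19232663]), 'orientation': array([ 1.79926703e+02, -8.85385642e-03, -1.56926503e+02]), 'force': array([-0.88820142, -0.40925949,  0.02874382]), 'moment': array([-0.06257057,  0.02547291, -0.00258806]), 'gripper_force': 0.0, 'opening': 0.0878265991002226}
```

View pics/sc0.png

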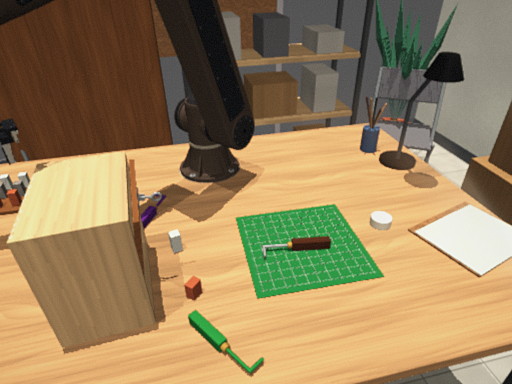

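View pics/si0.png

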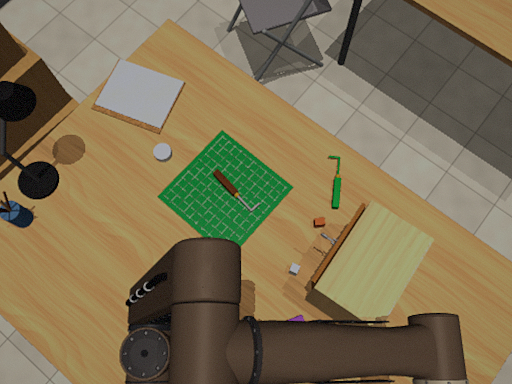

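Scene: the brown wooden pole is on the mat at (265–330, 244). Look-alikes are a green pole at (190–262, 315–370) and a purple one at (150, 210), both off the mat. Cupboard is at (90, 250), stones at (176, 241) and (193, 288), tin at (381, 220). The wooden one on the mat fits; I'll confirm it in an enlarged crop, together with the hatch and ring.

Run:
```python
from h import *
a=cv2.imread("pics/sc0.png");b=cv2.imread("pics/si0.png")
def z(im,x0,y0,w,h,W=390,H=290): return cv2.resize(im[y0:y0+h,x0:x0+w],(W,H),interpolation=cv2.INTER_CUBIC)
cv2.imwrite("pics/crop1.png",np.vstack([np.hstack([z(b,190,150,97,72),z(b,270,200,97,72)]),np.hstack([z(a,250,215,97,72),z(a,110,150,108,80)])]))
# brown grip in side and scene
for n,im,roi in(("side",b,(160,130,295,245)),("scene",a,(236,205,380,290))):
    hsv=cv2.cvtColor(im,cv2.COLOR_BGR2HSV);m=np.zeros(im.shape[:2],np.uint8);x0,y0,x1,y1=roi
    m[y0:y1,x0:x1]=(((hsv[...,0]<16)|(hsv[...,0]>170))&(hsv[...,1]>90)&(hsv[...,2]<150))[y0:y1,x0:x1]*255
    cs,_=cv2.findContours(m,0,2);c=max(cs,key=cv2.contourArea);r=cv2.minAreaRect(c);print(n,r,cv2.contourArea(c))
    bx=cv2.boxPoints(r)
    print(np.round([onplane(n,*p,0.030) for p in bx],4).tolist(), onplane(n,*r[0],0.026).round(4))
    g=((hsv[...,0]>50)&(hsv[...,0]<80)&(hsv[...,1]>120)).astype(np.uint8)*255
    cs,_=cv2.findContours(g,0,2);c=max(cs,key=cv2.contourArea);q=cv2.approxPolyDP(cv2.convexHull(c),8,True)[:,0]
    print("mat",q.tolist(),np.round([onplane(n,*p,0.003)[:2] for p in q],3).tolist())
```

```text
side ((224.75, 182.25001525878906), (29.698482513427734, 6.363960266113281), 45.0) 167.5
[[0.5475, 0.2721, 0.03], [0.5702, 0.2709, 0.03], [0.5567, 0.164, 0.03], [0.5344, 0.1655, 0.03]] [0.5531 0.2189 0.026 ]
mat [[221, 131], [292, 187], [240, 246], [204, 237], [158, 196]] [[0.702, 0.365], [0.694, 0.03], [0.416, 0.037], [0.363, 0.152], [0.372, 0.374]]
scene ((310.447509765625, 243.15953063964844), (11.228092193603516, 37.55173110961914), 86.42366790771484) 370.0
[[0.5376, 0.1668, 0.03], [0.5543, 0.2737, 0.03], [0.5992, 0.2567, 0.03], [0.5828, 0.1539, 0.03]] [0.5646 0.2144 0.026 ]
mat [[382, 274], [257, 297], [236, 218], [334, 205]] [[0.701, 0.363], [0.696, 0.027], [0.367, 0.039], [0.378, 0.37]]
```

View pics/crop1.png

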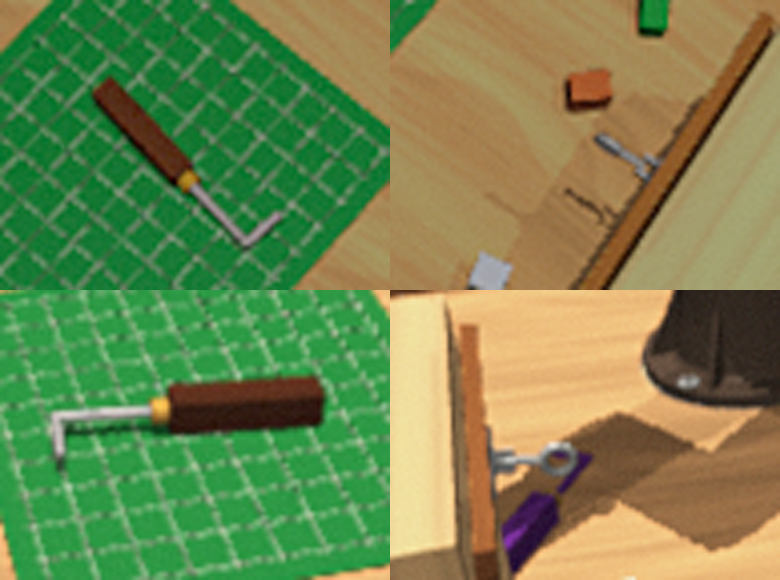

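Top-left crop shows the meant pole: brown grip, yellow collar and steel L on the green mat, with the tip pointing world +x. The ring shows in the side view at about (326, 236) and in the scene view at about (158, 197). Next I'll locate the cupboard and ring.

Run:
```python
from h import *
a=cv2.imread("pics/sc0.png");b=cv2.imread("pics/si0.png")
print("ring c",tri([ray("side",326.3,236.3),ray("scene",158.5,196.9)]).round(4))
print("ring outer",tri([ray("side",322.5,234.4),ray("scene",163,196.5)]).round(4))
print("pin",tri([ray("side",334.5,240.5),ray("scene",141,197.5)]).round(4))
for n,im,roi in(("side",b,(300,200,440,330)),("scene",a,(20,150,160,350))):
    m=np.zeros(im.shape[:2],np.uint8);x0,y0,x1,y1=roi
    hsv=cv2.cvtColor(im,cv2.COLOR_BGR2HSV)
    s=im[y0:y1,x0:x1].astype(int); hs=hsv[y0:y1,x0:x1].astype(int)
    print(n,[im[p[1],p[0]].tolist() for p in ([(380,260),(337,245),(350,330)] if n=="side" else [(80,185),(90,280),(145,290)])],[hsv[p[1],p[0]].tolist() for p in ([(380,260),(337,245),(345,228)] if n=="side" else [(80,185),(90,280),(145,290)])])
    r=im[(260,185)[n=="scene"],(380,80)[n=="scene"]].astype(int)
    m[y0:y1,x0:x1]=(np.abs(s-r).sum(2)<60)*255
    m=cv2.morphologyEx(m,cv2.MORPH_CLOSE,np.ones((5,5)));m=cv2.morphologyEx(m,cv2.MORPH_OPEN,np.ones((5,5)))
    cs,_=cv2.findContours(m,0,2);c=max(cs,key=cv2.contourArea);q=cv2.approxPolyDP(cv2.convexHull(c),5,True)[:,0]
    print("top",cv2.contourArea(c),q.tolist(),np.round([onplane(n,*p,0.300)[:2] for p in q],3).tolist())
P=[(213.5,170),(240,196.5),(251.3,210.5),(260,203)]
print([onplane("side",*p,z).round(4).tolist() for p,z in zip(P,(.03,.018,.018,.018))])
print([onplane("scene",*p,z).round(4).tolist() for p,z in zip([(264.6,319/1000*0+248),(264.6,258)],(.018,.018))])
```

```text
ring c [ 0.5598 -0.174   0.2434]
ring outer [ 0.558  -0.1631  0.2417]
pin [ 0.5632 -0.2056  0.2506]
side [[111, 159, 165], [34, 87, 140], [37, 48, 60]] [[27, 83, 165], [15, 193, 140], [14, 157, 112]]
top 11163.5 [[439, 200], [439, 311], [368, 324], [317, 289], [369, 200]] [[0.829, -0.366], [0.569, -0.532], [0.424, -0.406], [0.413, -0.248], [0.705, -0.212]]
scene [[172, 234, 240], [80, 121, 153], [68, 103, 131]] [[27, 72, 240], [17, 122, 153], [17, 123, 131]]
top 6937.0 [[124, 152], [126, 219], [20, 239], [20, 207], [33, 174], [49, 163]] [[0.422, -0.241], [0.709, -0.221], [0.722, -0.396], [0.617, -0.424], [0.483, -0.432], [0.436, -0.409]]
[[0.5621, 0.2778, 0.03], [0.5482, 0.1463, 0.018], [0.5337, 0.0838, 0.018], [0.5734, 0.0776, 0.018]]
[[0.5437, 0.0867, 0.018], [0.5828, 0.0764, 0.018]]
```

```bash
cat >> h.py <<'E'
def to(pos,rpy,q=False):
    o=sensors.get_obs(); R=Rn.from_euler('xyz',o["orientation"],degrees=True); T=Rn.from_euler('xyz',rpy,degrees=True)
    d=R.inv().apply(np.array(pos)-o["tool_pos"]); w=(R.inv()*T).as_rotvec(degrees=True)
    print("t",round(o["clock"],2),"tcp",o["tool_pos"].round(4),o["orientation"].round(2),"F",o["force"].round(1),"shift",d.round(4).tolist(),"turn",w.round(2).tolist())
E
python3 -m pendant '[[1,[0,0,-0.08],[0,0,0]],[1,[0,0,-0.16],[0,0,0]],[1,[0,0,-0.24],[0,0,0]],[1,[0,0,-0.24],[0,0,0]],[1,[0,0,-0.24],[0,0,0]],[1,[0,0,-0.24],[0,0,0]],[1,[-0.584,0.642,-0.24],[0,0,-59]],[1,[-0.584,0.642,-0.24],[0,0,-59]],[1,[-0.584,0.642,-0.24],[0,0,-59]],[1,[-0.584,0.642,-0.24],[0,0,-59]]]'
python3 -c "
from h import *
to([.549,.199,.22],[180,0,-97.5])"
```

```text
clock: 0.98
tool_pos: [0.3195, -0.462, 0.4324]
orientation: [180.0, 0.0, -128.0]
force: [1.6, -0.5, 0.3]
opening: 0.0875
gripper_force: 0.0
t 0.98 tcp [ 0.3195 -0.462   0.4324] [ 1.7995e+02  1.0000e-02 -1.2797e+02] F [ 1.6 -0.5  0.3] shift [-0.6622, 0.2256, 0.2128] turn [0.04, 0.03, -30.47]
```

```bash
python3 -m pendant '[[1,[-0.662,0.226,0],[0,0,-30.5]],[1,[-0.662,0.226,0],[0,0,-30.5]],[1,[-0.662,0.226,0],[0,0,-30.5]],[1,[-0.662,0.226,0],[0,0,-30.5]],[1,[-0.662,0.226,0],[0,0,-30.5]],[1,[-0.662,0.226,0],[0,0,-30.5]],[1,[-0.662,0.226,0],[0,0,-30.5]],[1,[-0.662,0.226,0],[0,0,-30.5]],[1,[-0.662,0.226,0],[0,0,-30.5]],[1,[-0.662,0.226,0],[0,0,-30.5]]]'
python3 -c "
from h import *
to([.549,.199,.22],[180,0,-97.5])"
```

```text
clock: 1.82
tool_pos: [0.4578, -0.0685, 0.4333]
orientation: [-180.0, 0.0, -97.8]
force: [1.2, -1.2, 0.3]
opening: 0.0881
gripper_force: 0.0
t 1.82 tcp [ 0.4578 -0.0685  0.4333] [-1.7996e+02  3.0000e-02 -9.7760e+01] F [ 1.2 -1.2  0.3] shift [-0.2773, -0.0541, 0.2135] turn [-0.04, 0.03, -0.26]
```

```bash
python3 -m pendant '[[1,[-0.277,-0.054,0.213],[0,0,-0.3]],[1,[-0.277,-0.054,0.213],[0,0,-0.3]],[1,[-0.277,-0.054,0.213],[0,0,-0.3]],[1,[-0.277,-0.054,0.213],[0,0,-0.3]],[1,[-0.277,-0.054,0.213],[0,0,-0.3]],[1,[-0.277,-0.054,0.213],[0,0,-0.3]],[1,[-0.277,-0.054,0.213],[0,0,-0.3]],[1,[-0.277,-0.054,0.213],[0,0,-0.3]],[1,[-0.277,-0.054,0.213],[0,0,-0.3]],[1,[-0.277,-0.054,0.213],[0,0,-0.3]]]' >/dev/null
python3 - <<'E'
from h import *
to([.549,.199,.006],[180,0,-97.5])
P=viewer.camera_params("wrist"); im=snap("wrist","wr1.png")
hsv=cv2.cvtColor(im,cv2.COLOR_BGR2HSV)
m=((((hsv[...,0]<16)|(hsv[...,0]>170))&(hsv[...,1]>90)&(hsv[...,2]<150))*255).astype(np.uint8)
m=cv2.morphologyEx(m,cv2.MORPH_OPEN,np.ones((3,3)))
cs,_=cv2.findContours(m,0,2)
for c in sorted(cs,key=cv2.contourArea)[-3:]:
    r=cv2.minAreaRect(c);print(r,cv2.contourArea(c));bx=cv2.boxPoints(r);print(np.round([onplane("wrist",*p,0.033,P)[:2] for p in bx],4).tolist())
g=((hsv[...,1]<60)&(hsv[...,2]>90)).astype(np.uint8)
print(P["extrinsics"])
E
```

```text
t 2.65 tcp [0.5479 0.1985 0.2154] [179.69  -0.23 -97.36] F [ 0.2 -1.2  0.1] shift [-0.0015, -0.0022, 0.2094] turn [0.31, -0.23, 0.14]
((251.0, 186.0), (2.0, 2.0), 90.0) 4.0
[[0.5523, 0.2116], [0.5495, 0.2119], [0.5498, 0.2148], [0.5527, 0.2145]]
((250.0, 182.0), (2.0, 2.0), 90.0) 4.0
[[0.553, 0.2056], [0.5501, 0.2059], [0.5505, 0.2088], [0.5534, 0.2085]]
((251.0, 154.5), (7.0, 10.0), 90.0) 44.0
[[0.5516, 0.163], [0.5378, 0.1648], [0.539, 0.1744], [0.5529, 0.1726]]
[[-0.99184645  0.12727989  0.00636002  0.51753237]
 [-0.12465659 -0.95861353 -0.25597038  0.2954615 ]
 [-0.02648308 -0.25467613  0.9666637  -0.34587622]
 [ 0.          0.          0.          1.        ]]
```

View pics/wr1.png

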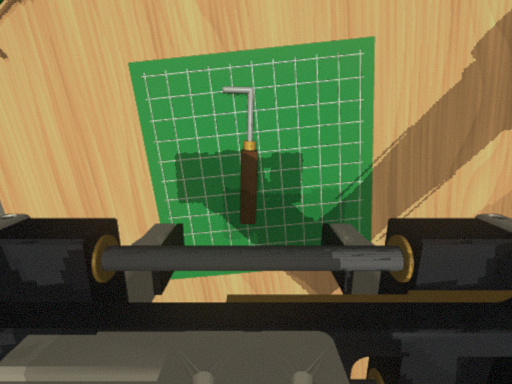

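The wrist view shows the grip at columns 241–258, rows 150–223, collar at (250, 146), bend at (251, 91) and tip end at (225, 89).

Run:
```python
from h import *
P=viewer.camera_params("wrist")
f=onplane("wrist",250,150,.033,P);k=onplane("wrist",248.5,223,.033,P);b=onplane("wrist",251,91,.018,P);t=onplane("wrist",224,89.5,.018,P)
for n,p in(("front",f),("rear",k),("bend",b),("tip",t)):print(n,p.round(4))
c=(b+0)[:2]; d=f-k;print("yaw",np.degrees(np.arctan2(d[1],d[0])), "yaw2",np.degrees(np.arctan2(*(b-(f+k)/2)[[1,0]])))
yaw=np.arctan2(*(b-(f+k)/2)[[1,0]]); ctr=(f+k)/2; g=ctr[:2]+.02*np.array([np.cos(yaw),np.sin(yaw)]);print("grip pt",g)
to([g[0],g[1],.007],[180,0,np.degrees(yaw)])
```

```text
front [0.5466 0.1615 0.033 ]
rear [0.5628 0.2683 0.033 ]
bend [0.5351 0.0837 0.018 ]
tip [0.5715 0.0771 0.018 ]
yaw -98.63566978978649 yaw2 -98.49983672216592
grip pt [0.55176151 0.19513095]
t 2.7 tcp [0.5482 0.1973 0.2175] [179.8   -0.19 -97.37] F [ 0.9 -0.8 -0.4] shift [0.001, -0.0045, 0.2105] turn [0.2, -0.19, 1.13]
```

```bash
python3 -m pendant '[[0.5,[0.001,-0.0045,0.04],[0.2,-0.2,1.1]],[0.3,[0.001,-0.0045,0.08],[0.2,-0.2,1.1]],[0.2,[0.001,-0.0045,0.12],[0.2,-0.2,1.1]],[0.2,[0.001,-0.0045,0.16],[0.2,-0.2,1.1]],[0.2,[0.001,-0.0045,0.185],[0.2,-0.2,1.1]],[0.2,[0.001,-0.0045,0.2],[0.2,-0.2,1.1]],[0.2,[0.001,-0.0045,0.208],[0.2,-0.2,1.1]],[0.2,[0.001,-0.0045,0.208],[0.2,-0.2,1.1]],[0.2,[0.001,-0.0045,0.208],[0.2,-0.2,1.1]]]'
python3 -c "
from h import *
to([.5518,.1951,.007],[180,0,-98.5])"
```

```text
clock: 3.45
tool_pos: [0.5541, 0.1949, 0.0133]
orientation: [-179.7, 0.2, -98.6]
force: [-0.9, 0.1, 0.6]
opening: 0.0526
gripper_force: 0.0
t 3.45 tcp [0.5541 0.1949 0.0133] [-179.74    0.24  -98.58] F [-0.9  0.1  0.6] shift [0.0002, 0.0023, 0.0063] turn [-0.26, 0.24, -0.08]
```

```bash
python3 -m pendant '[[0.2,[0,0.001,0.003],[0,0,0]],[0.2,[0,0.001,0.006],[0,0,0]],[0.2,[0,0.001,0.006],[0,0,0]],[-1,[0,0.001,0.006],[0,0,0]],[-1,[0,0.001,0.006],[0,0,0]],[-1,[0,0.001,0.006],[0,0,0]],[-1,[0,0.001,0.006],[0,0,0]],[-1,[0,0.001,0.006],[0,0,0]],[-1,[0,0.001,0.006],[0,0,0]],[-1,[0,0.001,0.006],[0,0,0]]]'
python3 -c "
from h import *
to([.5518,.1951,.057],[180,0,-98.5])"
```

```text
clock: 4.28
tool_pos: [0.5523, 0.1951, 0.0061]
orientation: [-179.8, 0.2, -98.6]
force: [-0.3, -1.3, 0.5]
opening: 0.0116
gripper_force: 0.0
t 4.28 tcp [0.5523 0.1951 0.0061] [-179.8     0.2   -98.57] F [-0.3 -1.3  0.5] shift [-0.0001, 0.0003, -0.0509] turn [-0.2, 0.2, -0.07]
```

Run:
```python
from h import *
a=snap("wrist");b=snap("scene")
cv2.imwrite("pics/c2.png",np.hstack([cv2.resize(a,(440,330)),cv2.resize(b[200:290,250:346],(352,330))]))
to([.5518,.1951,.057],[180,0,-98.5]);print(sensors.get_obs()["opening"],sensors.get_obs()["gripper_force"])
```

```text
t 4.38 tcp [0.5523 0.1951 0.006 ] [-179.81    0.2   -98.57] F [ 0.2 -0.2  0.4] shift [-0.0001, 0.0003, -0.051] turn [-0.2, 0.2, -0.07]
0.003883890160426874 0.0
```

View pics/c2.png

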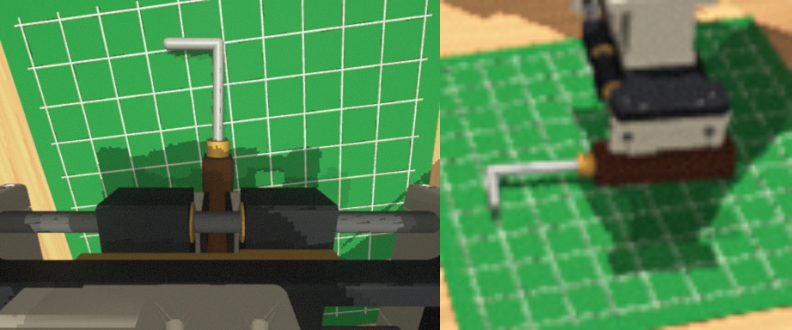

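```bash
python3 -m pendant '[[-1,[0,0,0],[0,0,0]],[-1,[0,0,0],[0,0,0]],[-1,[0,0,0],[0,0,0]],[-1,[0,0,0],[0,0,0]]]'
python3 - <<'E'
from h import *
a=snap("wrist");b=snap("side")
cv2.imwrite("pics/c3.png",np.hstack([cv2.resize(a[130:320,170:330],(500,594)),cv2.resize(b[140:240,190:240],(297,594))]))
E
```

```text
clock: 4.72
tool_pos: [0.5523, 0.1951, 0.006]
orientation: [-179.8, 0.2, -98.6]
force: [-0.2, 0.3, 0.4]
opening: 0.0001
gripper_force: 0.0
```

View pics/c3.png

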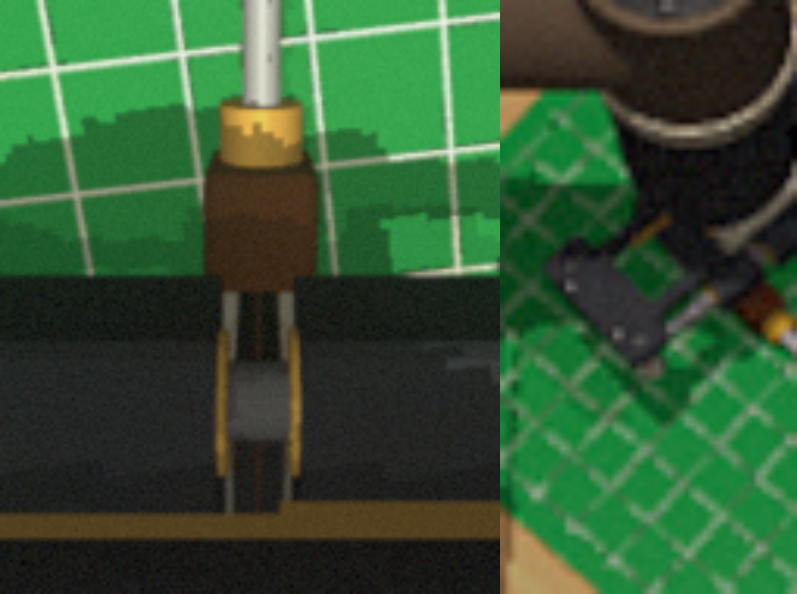

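Run:
```python
from h import *
print({k:getattr(ctrl,k) for k in dir(ctrl) if not k.startswith('_') and not callable(getattr(ctrl,k))})
o=sensors.get_obs();print(o["tool_pos"],o["joint_pos"].round(2))
P=viewer.camera_params("wrist");p=o["tool_pos"]
for dz in(0,.019,.036,.066):print(dz,proj("wrist",p+[0,0,dz],P).round(1))
```

```text
{'hold_point_z': 0.0188}
[0.55230669 0.19511423 0.00605759] [ 3.858e+01  2.270e+01 -2.378e+01  1.000e-02 -4.323e+01 -4.716e+01]
0 [253.2 219.8]
0.019 [253.2 229.4]
0.036 [253.3 239.8]
0.066 [253.4 264.2]
```

Run:
```python
from h import *
a=snap("wrist","wr4.png");P=viewer.camera_params("wrist");hsv=cv2.cvtColor(a,cv2.COLOR_BGR2HSV)
m=((hsv[...,0]<40)|(hsv[...,0]>85)|(hsv[...,1]<50)).astype(np.uint8);m[:20]=0
# width profile of the grip and rod rows
for v in (52,60,80,120,160,175,185,200,210,216):
    r=hsv[v,200:300]; print(v,[(200+i) for i in np.where(np.abs(np.diff(a[v,200:300].astype(int),axis=0)).sum(1)>45)[0]])
print([int(x) for x in hsv[20:215,254,2]])
```

```text
52 [np.int64(252), np.int64(254), np.int64(255), np.int64(258), np.int64(259), np.int64(260), np.int64(261), np.int64(262)]
60 [np.int64(213), np.int64(214), np.int64(216), np.int64(217), np.int64(246), np.int64(247), np.int64(248), np.int64(249), np.int64(252), np.int64(254), np.int64(255), np.int64(257), np.int64(258), np.int64(259), np.int64(260), np.int64(261), np.int64(262)]
80 [np.int64(216), np.int64(217), np.int64(218), np.int64(219), np.int64(246), np.int64(247), np.int64(248), np.int64(249), np.int64(251), np.int64(252), np.int64(254), np.int64(255), np.int64(256), np.int64(258), np.int64(259), np.int64(261), np.int64(262), np.int64(263), np.int64(264)]
120 [np.int64(222), np.int64(223), np.int64(224), np.int64(225), np.int64(246), np.int64(247), np.int64(248), np.int64(249), np.int64(251), np.int64(252), np.int64(254), np.int64(257), np.int64(258), np.int64(259), np.int64(265), np.int64(266), np.int64(267), np.int64(268)]
160 [np.int64(227), np.int64(228), np.int64(230), np.int64(231), np.int64(246), np.int64(247), np.int64(248), np.int64(249), np.int64(254), np.int64(256)
[... 946 characters left out ...]
, 233, 233, 232, 230, 231, 230, 231, 233, 231, 233, 232, 229, 232, 232, 229, 232, 232, 231, 232, 233, 231, 231, 231, 233, 231, 231, 230, 231, 231, 231, 228, 230, 231, 230, 230, 231, 230, 231, 230, 230, 229, 230, 231, 229, 229, 229, 228, 227, 230, 228, 228, 226, 230, 227, 227, 229, 229, 229, 227, 227, 230, 226, 227, 223, 224, 224, 223, 226, 222, 223, 222, 223, 224, 222, 221, 221, 219, 221, 219, 220, 220, 220, 221, 223, 220, 220, 218, 218, 220, 216, 217, 218, 217, 219, 188, 135, 217, 233, 233, 232, 230, 231, 233, 181, 152, 153, 154, 152, 154, 156, 154, 155, 150, 154, 101, 58, 48, 69, 70, 70, 75, 69, 72, 69, 70, 76, 72, 75, 69, 73, 72, 65, 62, 59, 59, 60, 58, 62, 63, 62, 62, 62, 61, 54, 64, 56]
```

Fingers shut fully above or off the grip, so the tips sit higher than the nominal TCP suggests. I'll open and feel downward.

```bash
python3 -m pendant '[[0.1,[0,0,0],[0,0,0]],[0.1,[0,0,0],[0,0,0]],[0.1,[0,0,0],[0,0,0]],[0.1,[0,0,0],[0,0,0]],[0.1,[0,0,0],[0,0,0]],[0.1,[0,0,0],[0,0,0]],[0.1,[0,0,0.001],[0,0,0]],[0.1,[0,0,0.002],[0,0,0]],[0.1,[0,0,0.003],[0,0,0]],[0.1,[0,0,0.003],[0,0,0]]]'
python3 - <<'E'
from h import *
a=snap("wrist","wr5.png")
cv2.imwrite("pics/c5.png",cv2.resize(a[140:310,120:390],(794,500)))
to([.5518,.1951,.007],[180,0,-98.5])
E
```

```text
clock: 5.7
tool_pos: [0.5522, 0.195, 0.0028]
orientation: [-179.8, 0.2, -98.6]
force: [-0.3, 0.1, 0.2]
opening: 0.0477
gripper_force: 0.0
t 5.75 tcp [0.5522 0.195  0.0029] [-179.82    0.19  -98.58] F [0.2 0.5 0.5] shift [-0.0, 0.0004, -0.0041] turn [-0.18, 0.19, -0.08]
```

View pics/c5.png

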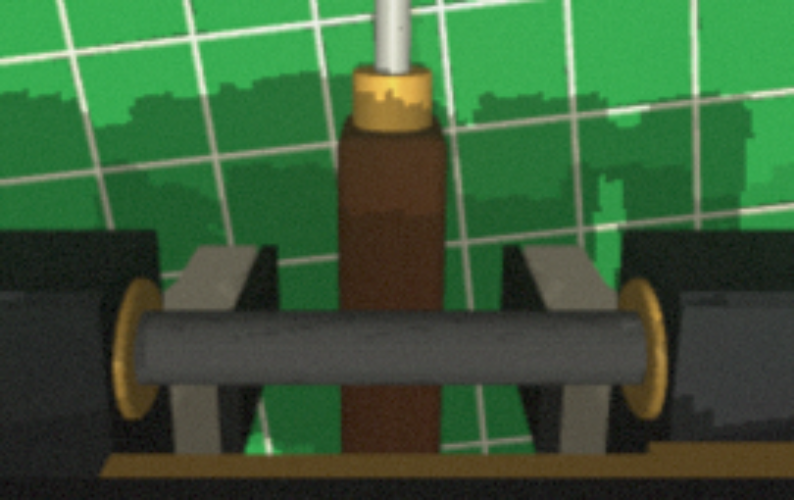

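Here the pads (crop (265,245) and (515,245)) are about 0.167 m from the camera, where the nominal tip would be at 0.20 m. The tips therefore end about 33 mm above the reported TCP, just above the grip. I'll go lower under force watch.

```bash
python3 -m pendant '[[0,[0,0.0005,0.003],[0,0,0]],[0,[0,0.0005,0.006],[0,0,0]],[0,[0,0.0005,0.009],[0,0,0]],[0,[0,0.0005,0.012],[0,0,0]]]'
python3 -m pendant '[[0,[0,0,0.002],[0,0,0]],[0,[0,0,0.004],[0,0,0]],[0,[0,0,0.004],[0,0,0]]]'
```

```text
clock: 6.08
tool_pos: [0.5518, 0.1951, -0.0094]
orientation: [-179.8, 0.2, -98.6]
force: [-0.9, 1.0, 0.6]
opening: 0.0437
gripper_force: 0.0
clock: 6.33
tool_pos: [0.5516, 0.1951, -0.0135]
orientation: [-179.8, 0.2, -98.6]
force: [-0.2, 0.2, 0.2]
opening: 0.0435
gripper_force: 0.0
```

```bash
python3 -m pendant '[[0,[0,0,0.002],[0,0,0]],[0,[0,0,0.004],[0,0,0]],[0,[0,0,0.004],[0,0,0]]]'
python3 -m pendant '[[0,[0,0,0.002],[0,0,0]],[0,[0,0,0.004],[0,0,0]],[0,[0,0,0.004],[0,0,0]]]'
python3 - <<'E'
from h import *
a=snap("wrist","wr6.png"); g=a.astype(int).sum(2)
for v in(215,220,225,230):print(v,[int(x) for x in g[v,170:330:3]])
E
```

```text
clock: 6.58
tool_pos: [0.5517, 0.1952, -0.0173]
orientation: [-179.8, 0.2, -98.6]
force: [0.2, 0.8, 0.4]
opening: 0.0443
gripper_force: 0.0
clock: 6.83
tool_pos: [0.5517, 0.1951, -0.0213]
orientation: [-179.8, 0.2, -98.6]
force: [0.1, 0.6, 0.1]
opening: 0.0439
gripper_force: 0.0
215 [165, 165, 175, 161, 171, 230, 222, 169, 160, 167, 165, 157, 179, 161, 163, 175, 165, 167, 163, 172, 172, 132, 152, 148, 159, 152, 155, 159, 171, 161, 162, 152, 162, 160, 140, 159, 359, 179, 162, 163, 158, 167, 168, 166, 161, 181, 177, 171, 170, 178, 161, 324, 175, 174]
220 [94, 88, 76, 121, 181, 164, 339, 163, 164, 163, 168, 170, 175, 176, 153, 163, 175, 175, 169, 161, 144, 103, 129, 137, 148, 144, 125, 133, 132, 144, 139, 143, 145, 143, 128, 152, 353, 172, 184, 165, 165, 174, 180, 171, 180, 164, 172, 171, 186, 158, 170, 298, 112, 90]
225 [64, 79, 94, 103, 173, 178, 342, 281, 288, 284, 282, 292, 284, 282, 48, 74, 159, 157, 163, 173, 148, 114, 117, 103, 127, 114, 137, 130, 147, 129, 124, 114, 134, 134, 112, 169, 299, 172, 168, 134, 97, 109, 281, 279, 281, 277, 289, 280, 283, 176, 171, 275, 108, 79]
230 [73, 93, 73, 83, 160, 178, 273, 285, 272, 277, 281, 282, 281, 130, 80, 71, 138, 168, 151, 161, 148, 120, 122, 120, 131, 123, 129, 131, 121, 133, 129, 129, 145, 130, 94, 175, 238, 194, 175, 126, 79, 69, 186, 275, 280, 280, 281, 278, 278, 276, 358, 357, 82, 60]
```

```bash
python3 -m pendant '[[0,[0,0,0.002],[0,0,0]],[0,[0,0,0.004],[0,0,0]],[0,[0,0,0.004],[0,0,0]]]'
python3 -m pendant '[[-1,[0,0,0],[0,0,0]],[-1,[0,0,0],[0,0,0]],[-1,[0,0,0],[0,0,0]],[-1,[0,0,0],[0,0,0]],[-1,[0,0,0],[0,0,0]],[-1,[0,0,0],[0,0,0]]]'
```

```text
clock: 7.13
tool_pos: [0.5517, 0.1951, -0.0254]
orientation: [-179.8, 0.2, -98.6]
force: [-0.1, -0.8, -0.5]
opening: 0.0436
gripper_force: 0.0
clock: 7.63
tool_pos: [0.552, 0.1953, -0.0248]
orientation: [-179.8, 0.2, -98.6]
force: [0.3, -0.2, -0.0]
opening: 0.024
gripper_force: 30.0
```

```bash
python3 -m pendant '[[-1,[0,0,-0.01],[0,0,0]],[-1,[0,0,-0.03],[0,0,0]],[-1,[0,0,-0.06],[0,0,0]],[-1,[0,0,-0.095],[0,0,0]],[-1,[0,0,-0.13],[0,0,0]],[-1,[0,0,-0.165],[0,0,0]],[-1,[0,0,-0.2],[0,0,0]],[-1,[0,0,-0.23],[0,0,0]],[-1,[0,0,-0.23],[0,0,0]],[-1,[0,0,-0.23],[0,0,0]]]'
python3 - <<'E'
from h import *
o=sensors.get_obs();print(o["moment"].round(2));
a=snap("wrist","wr7.png")
to([.460,-.068,.203],[180,0,-84.5])
P=viewer.camera_params("wrist");R=Rn.from_euler('xyz',o["orientation"],degrees=True)
for q in((.115,-.039,-.0428),(.115,0,-.0428),(.035,0,-.0428)):print(proj("wrist",o["tool_pos"]+R.apply(q),P).round(1))
hsv=cv2.cvtColor(a,cv2.COLOR_BGR2HSV)
print("col254",[int(x) for x in hsv[30:70,254,1]]);print("row", [int(x) for x in hsv[52,180:265,1]])
E
```

```text
clock: 8.47
tool_pos: [0.5516, 0.1951, 0.2077]
orientation: [-179.6, 0.4, -98.6]
force: [-1.0, 1.0, -3.7]
opening: 0.0238
gripper_force: 30.0
[-0.05  0.22 -0.03]
t 8.52 tcp [0.5506 0.1946 0.2056] [-179.79    0.27  -98.59] F [ 0.1 -0.7 -2.5] shift [0.2732, 0.0504, 0.0012] turn [-0.24, 0.24, -14.09]
[172.   29.7]
[252.3  29.8]
[252.2 189.8]
col254 [26, 22, 23, 23, 22, 25, 22, 20, 22, 23, 23, 24, 26, 21, 23, 22, 20, 21, 21, 20, 18, 20, 20, 22, 22, 21, 22, 20, 23, 21, 23, 21, 23, 22, 22, 20, 23, 21, 23, 20]
row [122, 114, 110, 114, 116, 117, 111, 109, 109, 106, 112, 105, 109, 107, 110, 112, 107, 108, 108, 104, 109, 113, 113, 116, 113, 111, 110, 116, 119, 124, 120, 121, 114, 115, 115, 119, 122, 124, 113, 111, 102, 108, 112, 115, 122, 124, 119, 124, 129, 139, 143, 146, 147, 145, 151, 153, 149, 153, 150, 149, 152, 140, 144, 150, 140, 81, 21, 22, 20, 22, 22, 21, 16, 16, 20, 23, 21, 23, 25, 26, 45, 116, 159, 144, 142]
```

```bash
cat >> h.py <<'E'
def steel(im,roi,s=60,v=90):
    hsv=cv2.cvtColor(im,cv2.COLOR_BGR2HSV);x0,y0,x1,y1=roi;m=np.zeros(im.shape[:2],np.uint8)
    m[y0:y1,x0:x1]=((hsv[...,1]<s)&(hsv[...,2]>v))[y0:y1,x0:x1]*255
    cs,_=cv2.findContours(m,0,1);return m,sorted(cs,key=cv2.contourArea)[::-1]
E
python3 -m pendant '[[-1,[0.03,0.006,0],[0,0,-2]],[-1,[0.065,0.012,0],[0,0,-5]],[-1,[0.105,0.02,0],[0,0,-8]],[-1,[0.145,0.028,0],[0,0,-11]],[-1,[0.185,0.035,0],[0,0,-14]],[-1,[0.22,0.045,0],[0,0,-14]],[-1,[0.25,0.05,0],[0,0,-14]],[-1,[0.263,0.05,0],[0,0,-14]],[-1,[0.263,0.05,0],[0,0,-14]],[-1,[0.263,0.05,0],[0,0,-14]]]'
python3 - <<'E'
from h import *
a=cv2.imread("pics/wr7.png");m,cs=steel(a,(100,5,300,180))
c=cs[0];print("wr7",cv2.boundingRect(c),cv2.contourArea(c))
for v in (14,18,22,26,30,34,38,42,60,100,140):
    x=np.where(m[v]>0)[0];print(v,(x.min(),x.max(),len(x)) if len(x) else None,end=" ")
to([.460,-.068,.203],[180,0,-84.5])
P=viewer.camera_params("wrist");o=sensors.get_obs();R=Rn.from_euler('xyz',o["orientation"],degrees=True)
w=snap("wrist","wr8.png");s=snap("scene","sc8.png");d=snap("side","si8.png")
print("pred tip scene,side,wrist",[proj(n,o["tool_pos"]+R.apply((.115,-.039,-.0428))).round(1) for n in("scene","side","wrist")])
z=lambda im,x0,y0,w,h:cv2.resize(im[y0:y0+h,x0:x0+w],(400,300),interpolation=cv2.INTER_CUBIC)
cv2.imwrite("pics/c8.png",np.vstack([np.hstack([z(w,80,0,340,255),z(s,120,160,80,60)]),np.hstack([z(d,270,200,80,60),z(s,60,140,160,120)])]))
E
```

```text
clock: 9.35
tool_pos: [0.4613, -0.0588, 0.2028]
orientation: [-179.9, 0.1, -84.7]
force: [-0.2, -1.2, -2.7]
opening: 0.0241
gripper_force: 30.0
wr7 (175, 25, 88, 148) 3091.5
14 None 18 None 22 None 26 (np.int64(178), np.int64(255), 78) 30 (np.int64(175), np.int64(259), 85) 34 (np.int64(175), np.int64(260), 86) 38 (np.int64(176), np.int64(260), 85) 42 (np.int64(181), np.int64(260), 42) 60 (np.int64(246), np.int64(288), 27) 100 (np.int64(150), np.int64(259), 20) 140 (np.int64(179), np.int64(283), 21) t 9.35 tcp [ 0.4613 -0.0588  0.2028] [-1.7989e+02  1.4000e-01 -8.4690e+01] F [-0.2 -1.2 -2.7] shift [0.0091, 0.0021, -0.0002] turn [-0.11, 0.14, -0.19]
pred tip scene,side,wrist [array([157.6, 185.3]), array([313.4, 247.3]), array([177.3,  27.4])]
```

View pics/c8.png

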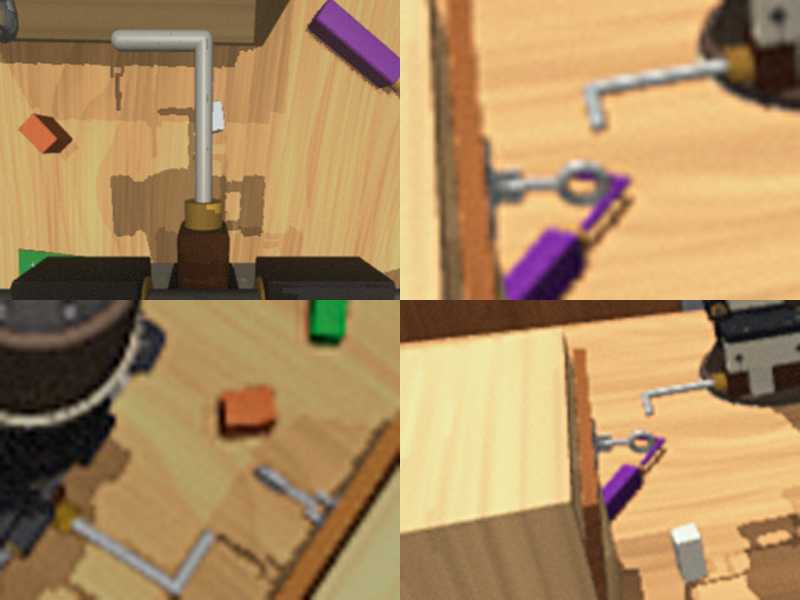

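Scene crop: hook tip end at about (159.4, 185.0), ring centre at (157, 196.6). Side crop: tip end at (311.6, 247), ring outer end at (321.6, 234), ring centre at about (325.8, 236.4). I'll refine these and compare against the tip.

Run:
```python
from h import *
s=cv2.imread("pics/sc8.png");d=cv2.imread("pics/si8.png")
# ring hole / disc in scene: steel mask
m,cs=steel(s,(134,180,170,206),90,60)
for c in cs[:4]:print("sc",cv2.boundingRect(c),cv2.contourArea(c))
g=cv2.cvtColor(cv2.resize(s[186:208,135:168],None,fx=8,fy=8,interpolation=cv2.INTER_CUBIC),cv2.COLOR_BGR2HSV)[...,1]
k=cv2.HoughCircles(255-cv2.GaussianBlur(g,(9,9),0),cv2.HOUGH_GRADIENT,1.5,40,param1=80,param2=15,minRadius=20,maxRadius=50)
print("circ", None if k is None else [(135+(x+.5)/8-.5,186+(y+.5)/8-.5,r/8) for x,y,r in k[0][:4]])
m,cs=steel(d,(300,225,345,262),75,60)
for c in cs[:4]:print("si",cv2.boundingRect(c),cv2.contourArea(c),cv2.minAreaRect(c))
o=sensors.get_obs()
T=np.array([.4613,-.0588,.2028]);R=Rn.from_euler('xyz',[-179.89,.14,-84.69],degrees=True)
tip=T+R.apply((.115,-.039,-.0428));print("tip pred",tip.round(4))
tm=tri([ray("scene",159.4,184.8),ray("side",311.6,247)]);print("tip meas",tm.round(4))
for n,a,b in(("ring c",(157,196.6),(325.8,236.4)),("outer",(161.6,196.4),(321.6,234)),("pin",(139.5,197),(335,241.4))):
    p=tri([ray("scene",*a),ray("side",*b)]);print(n,p.round(4),(p-tm).round(4),"corr",(p-tm+tip).round(4), "resid",(proj("scene",p)-a).round(1),(proj("side",p)-b).round(1))
```

```text
sc (137, 189, 26, 17) 120.0
sc (157, 180, 4, 6) 12.0
sc (165, 195, 1, 1) 0.0
sc (164, 198, 1, 1) 0.0
circ [(np.float32(156.40625), np.float32(198.78125), np.float32(4.675)), (np.float32(161.28125), np.float32(196.90625), np.float32(3.23125)), (np.float32(164.84375), np.float32(202.71875), np.float32(6.1375)), (np.float32(140.09375), np.float32(190.71875), np.float32(3.7375))]
si (300, 246, 13, 13) 34.0 ((307.0294189453125, 252.61764526367188), (6.902684688568115, 14.418941497802734), 57.528804779052734)
si (321, 233, 17, 12) 33.5 ((328.1207275390625, 238.5517578125), (16.675920486450195, 6.171403408050537), 23.198589324951172)
tip pred [ 0.5107 -0.1698  0.2454]
tip meas [ 0.5082 -0.1655  0.2448]
ring c [ 0.5586 -0.1751  0.2441] [ 0.0504 -0.0097 -0.0007] corr [ 0.5611 -0.1795  0.2447] resid [-1.4  0.3] [-0.9 -0.6]
outer [ 0.5574 -0.1633  0.2423] [ 0.0492  0.0022 -0.0025] corr [ 0.5599 -0.1676  0.2429] resid [-0.6  0.1] [-0.4 -0.2]
pin [ 0.5617 -0.2085  0.2516] [ 0.0535 -0.0431  0.0068] corr [ 0.5642 -0.2129  0.2522] resid [ 0.4 -0.1] [0.3 0.2]
```

```bash
python3 -m pendant '[[-1,[0.005,-0.01,0],[0,0,0]],[-1,[0.01,-0.02,0],[0,0,0]],[-1,[0.0145,-0.03,0],[0,0,0]],[-1,[0.0145,-0.036,0],[0,0,0]],[-1,[0.0145,-0.036,0],[0,0,0]],[-1,[0.0145,-0.036,0],[0,0,0]]]'
python3 - <<'E'
from h import *
to([.460,-.068,.203],[180,0,-84.5])
s=snap("scene","sc9.png");d=snap("side","si9.png");w=snap("wrist","wr9.png")
z=lambda im,x0,y0,w,h,W,H:cv2.resize(im[y0:y0+h,x0:x0+w],(W,H),interpolation=cv2.INTER_CUBIC)
cv2.imwrite("pics/c9.png",np.vstack([z(s,128,178,50,20,800,320),np.hstack([z(d,300,225,44,31,397,280),z(w,140,0,150,105,400,280)])]))
E
```

```text
clock: 10.0
tool_pos: [0.4998, -0.069, 0.2034]
orientation: [-179.8, 0.1, -84.6]
force: [-1.5, 0.0, -2.6]
opening: 0.0239
gripper_force: 30.0
t 10.0 tcp [ 0.4998 -0.069   0.2034] [-1.7984e+02  1.5000e-01 -8.4610e+01] F [-1.5  0.  -2.6] shift [-0.0048, 0.0395, 0.0003] turn [-0.16, 0.15, -0.11]Traceback (most recent call last):
  File "<stdin>", line 5, in <module>
    return _nx.concatenate(arrs, 0, dtype=dtype, casting=casting)
           ~~~~~~~~~~~~~~~^^^^^^^^^^^^^^^^^^^^^^^^^^^^^^^^^^^^^^^
ValueError: all the input array dimensions except for the concatenation axis must match exactly, but along dimension 1, the array at index 0 has size 800 and the array at index 1 has size 797
```

Run:
```python
from h import *
s,d,w=[cv2.imread(f"pics/{n}9.png") for n in("sc","si","wr")]
z=lambda im,x0,y0,w,h,W,H:cv2.resize(im[y0:y0+h,x0:x0+w],(W,H),interpolation=cv2.INTER_CUBIC)
cv2.imwrite("pics/c9.png",np.vstack([z(s,128,180,50,20,800,320),np.hstack([z(d,300,225,40,28,400,280),z(w,140,0,150,105,400,280)])]))
```

```text
(no output)
```

View pics/c9.png

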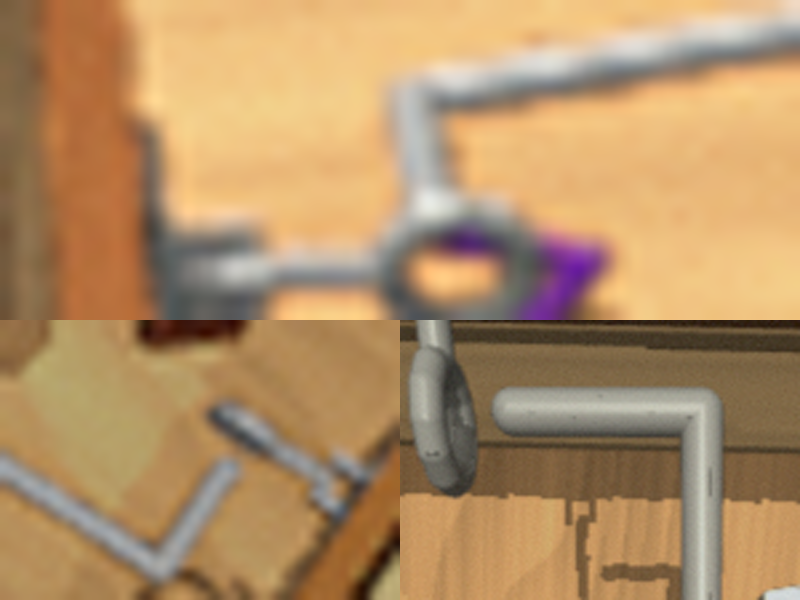

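Wrist crop: ring centre at about (157.5, 37.5), tip end at (175.6, 33.7). Scene: ring centre at (156.6, 196.75), bend at about (153.9, 185.6). I'll solve the relative offset from these.

Run:
```python
from h import *
o=sensors.get_obs();T=o["tool_pos"];R=Rn.from_euler('xyz',o["orientation"],degrees=True)
L=lambda q:T+R.apply(q)
Pw=viewer.camera_params("wrist")
bend=L((.115,0,-.0428));tip=L((.115,-.039,-.0428));print("tip",tip.round(4))
for n,P in(("scene",None),("side",None),("wrist",Pw)):print(n,"bend",proj(n,bend,P).round(2),"tip",proj(n,tip,P).round(2))
# ring centre along the tip axis estimate p = tip + s*axis + a*px + b*z ; fit scene+wrist+side
ax=R.apply((0,-1,0));px=R.apply((1,0,0));up=np.array([0,0,1])
from scipy.optimize import least_squares
obsr={"scene":(156.6,196.75),"wrist":(157.5,37.5),"side":(322.8+.31*11.5*1.0,234.3+.31*7.0)}
obst={"scene":(153.9,185.6,"b"),"wrist":(175.6,33.7,"t"),"side":(323.4,239.6,"t")}
# bias per view from tip/bend
bias={n:np.array(v[:2])-proj(n,bend if v[2]=="b" else tip,Pw if n=="wrist" else None) for n,v in obst.items()};print(bias)
for names in(("scene","wrist"),("scene","wrist","side")):
    f=lambda x:np.concatenate([proj(n,tip+x[0]*ax+x[1]*px+x[2]*up,Pw if n=="wrist" else None)+bias[n]-obsr[n] for n in names])
    r=least_squares(f,[.01,0,0]);print(names,"axis,toward cupboard,up",r.x.round(4),r.fun.round(2))
```

```text
tip [ 0.5488 -0.1799  0.2466]
scene bend [151.57 185.57] tip [153.26 193.96]
side bend [317.16 250.37] tip [324.28 239.22]
wrist bend [253.73  30.23] tip [174.48  30.13]
{'scene': array([2.32955328, 0.02946684]), 'wrist': array([1.12496522, 3.5735641 ]), 'side': array([-0.88343006,  0.37905152])}
('scene', 'wrist') axis,toward cupboard,up [ 0.0097 -0.0011 -0.0019] [ 0.07  0.01  0.   -0.01]
('scene', 'wrist', 'side') axis,toward cupboard,up [ 0.0099 -0.0009 -0.0025] [ 0.02  0.3  -0.16 -0.16 -1.55  0.35]
```

```bash
python3 -m pendant '[[-1,[-0.001,0,0.002],[0,0,0]],[-1,[-0.001,0,0.002],[0,0,0]],[-1,[-0.001,-0.002,0.002],[0,0,0]],[-1,[-0.001,-0.004,0.002],[0,0,0]],[-1,[-0.001,-0.006,0.002],[0,0,0]],[-1,[-0.001,-0.008,0.002],[0,0,0]],[-1,[-0.001,-0.009,0.002],[0,0,0]],[-1,[-0.001,-0.009,0.002],[0,0,0]]]'
python3 -m pendant '[[-1,[0,-0.001,0],[0,0,0]],[-1,[0,-0.002,0],[0,0,0]],[-1,[0,-0.003,0],[0,0,0]],[-1,[0,-0.003,0],[0,0,0]]]'
```

```text
clock: 10.82
tool_pos: [0.5087, -0.0672, 0.202]
orientation: [-179.8, 0.1, -84.6]
force: [1.0, -0.0, -1.5]
opening: 0.0239
gripper_force: 30.0
clock: 11.15
tool_pos: [0.5116, -0.0669, 0.2021]
orientation: [-179.8, 0.1, -84.6]
force: [-0.3, 0.1, -2.2]
opening: 0.0239
gripper_force: 30.0
```

```bash
python3 -m pendant '[[-1,[0,-0.002,0],[0,0,0]],[-1,[0,-0.004,0],[0,0,0]],[-1,[0,-0.006,0],[0,0,0]],[-1,[0,-0.008,0],[0,0,0]],[-1,[0,-0.008,0],[0,0,0]]]'
python3 -m pendant '[[-1,[0,-0.002,0],[0,0,0]],[-1,[0,-0.004,0],[0,0,0]],[-1,[0,-0.006,0],[0,0,0]],[-1,[0,-0.006,0],[0,0,0]],[-1,[0,-0.006,0],[0,0,0]]]'
python3 - <<'E'
from h import *
s=snap("scene","sc10.png");d=snap("side","si10.png");w=snap("wrist","wr10.png")
o=sensors.get_obs();print(o["force"].round(2),o["moment"].round(3))
z=lambda im,x0,y0,w,h,W,H:cv2.resize(im[y0:y0+h,x0:x0+w],(W,H),interpolation=cv2.INTER_CUBIC)
cv2.imwrite("pics/c10.png",np.vstack([z(s,128,180,50,20,800,320),np.hstack([z(d,300,225,40,28,400,280),z(w,140,0,150,105,400,280)])]))
E
```

```text
clock: 11.57
tool_pos: [0.5199, -0.0661, 0.2021]
orientation: [-179.8, 0.1, -84.6]
force: [0.1, -0.5, -0.9]
opening: 0.0238
gripper_force: 30.0
clock: 11.98
tool_pos: [0.5255, -0.0656, 0.2021]
orientation: [-179.8, 0.1, -84.6]
force: [-0.3, -0.0, -1.6]
opening: 0.0238
gripper_force: 30.0
[ 0.34 -0.64 -1.85] [-0.065  0.136 -0.04 ]
```

View pics/c10.png

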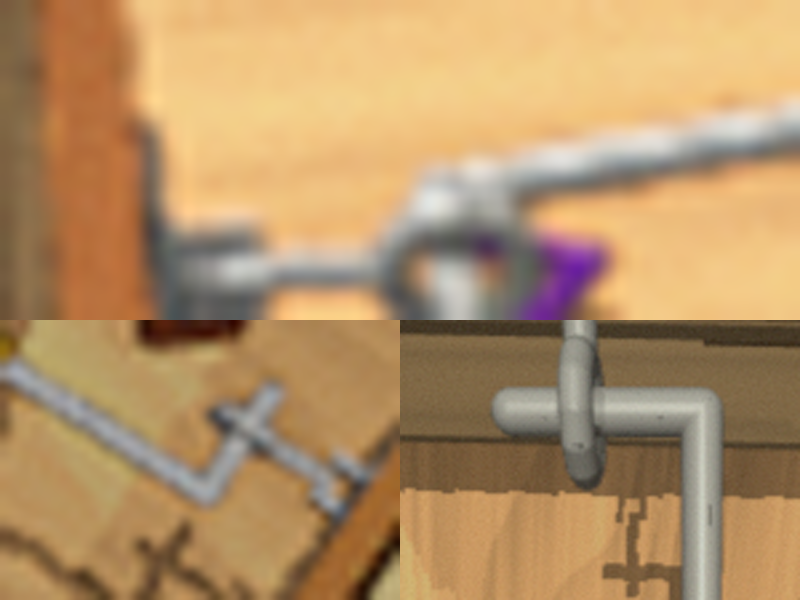

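The tip is clearly through the ring: wrist crop shows the tip end left of the ring at (495, 410) with the ring round the rod at (580, 410). Next I'll pull gently along the hatch's arc (hinge about y −0.237, z 0.142, radius about 0.119).

```bash
python3 -m pendant '[[-1,[-0.002,0,0.0012],[0,0,0]],[-1,[-0.004,0,0.0025],[0,0,0]],[-1,[-0.006,0,0.004],[0,0,0]],[-1,[-0.008,0,0.005],[0,0,0]],[-1,[-0.008,0,0.005],[0,0,0]]]'
python3 -m pendant '[[-1,[-0.002,0,0.0013],[0,0,0]],[-1,[-0.004,0,0.0027],[0,0,0]],[-1,[-0.006,0,0.004],[0,0,0]],[-1,[-0.0075,0,0.0055],[0,0,0]],[-1,[-0.0075,0,0.0055],[0,0,0]]]'
python3 -c "
from h import *
o=sensors.get_obs();print(o['force'].round(2),o['moment'].round(2))"
```

```text
clock: 12.55
tool_pos: [0.5246, -0.0574, 0.1971]
orientation: [-179.8, 0.1, -84.6]
force: [0.3, -1.9, -1.0]
opening: 0.024
gripper_force: 30.0
clock: 12.97
tool_pos: [0.5239, -0.0497, 0.1914]
orientation: [-179.8, 0.2, -84.6]
force: [0.6, -1.9, -1.0]
opening: 0.0241
gripper_force: 30.0
[ 0.59 -1.86 -1.  ] [-0.68 -0.08 -0.  ]
```

Run:
```python
from h import *
s=snap("scene","sc11.png")
def right_edge(im,v):
    h=cv2.cvtColor(im,cv2.COLOR_BGR2HSV)[v,100:200]; x=np.where((h[:,1]>150)&(h[:,0]<16))[0]; return 100+x.max() if len(x) else None
a=cv2.imread("pics/sc10.png")
for v in(165,170,175,180,185,210):print(v,right_edge(a,v),right_edge(s,v))
```

```text
165 133 141
170 134 142
175 134 143
180 135 143
185 197 196
210 138 147
```

```bash
python3 -m pendant '[[-1,[-0.0036,0,0.003],[0,0,0]],[-1,[-0.007,0,0.0063],[0,0,0]],[-1,[-0.0104,0,0.0096],[0,0,0]],[-1,[-0.0137,0,0.0132],[0,0,0]],[-1,[-0.017,0,0.0167],[0,0,0]]]'
python3 -m pendant '[[-1,[-0.003,0,0.0037],[0,0,0]],[-1,[-0.0057,0,0.0075],[0,0,0]],[-1,[-0.0083,0,0.0115],[0,0,0]],[-1,[-0.0108,0,0.0156],[0,0,0]],[-1,[-0.0131,0,0.0197],[0,0,0]]]'
python3 -c "
from h import *
o=sensors.get_obs();print(o['force'].round(2),o['moment'].round(2))
s=snap('scene','sc12.png')
P=viewer.camera_params('wrist');w=snap('wrist','wr12.png');m,cs=steel(w,(100,5,300,180),60,90);print([cv2.boundingRect(c) for c in cs[:3]])
m,cs=steel(cv2.imread('pics/wr10.png'),(100,5,300,180),60,90);print([cv2.boundingRect(c) for c in cs[:3]])"
```

```text
clock: 13.43
tool_pos: [0.5223, -0.0328, 0.1746]
orientation: [-179.8, 0.1, -84.6]
force: [1.2, -2.9, -1.3]
opening: 0.0235
gripper_force: 30.0
clock: 13.85
tool_pos: [0.5212, -0.0197, 0.1549]
orientation: [-179.8, 0.2, -84.6]
force: [1.2, -2.3, -1.2]
opening: 0.0238
gripper_force: 30.0
[ 1.15 -2.31 -1.22] [-1.01 -0.08  0.  ]
[(210, 18, 51, 155), (174, 5, 36, 50), (212, 46, 2, 1)]
[(174, 5, 87, 167), (298, 101, 2, 15), (216, 52, 1, 1)]
```

```bash
python3 -m pendant '[[-1,[-0.0021,0,0.0042],[0,0,0]],[-1,[-0.0042,0,0.0085],[0,0,0]],[-1,[-0.006,0,0.0129],[0,0,0]],[-1,[-0.0076,0,0.0173],[0,0,0]],[-1,[-0.009,0,0.0218],[0,0,0]]]'
python3 -m pendant '[[-1,[-0.0013,0,0.0047],[0,0,0]],[-1,[-0.0024,0,0.0093],[0,0,0]],[-1,[-0.0032,0,0.0139],[0,0,0]],[-1,[-0.0039,0,0.0187],[0,0,0]],[-1,[-0.0045,0,0.0233],[0,0,0]]]'
python3 -c "
from h import *
o=sensors.get_obs();print(o['force'].round(2),o['moment'].round(2))
w=snap('wrist','wr13.png');m,cs=steel(w,(100,5,300,180),60,90);print([cv2.boundingRect(c) for c in cs[:3]])"
```

```text
clock: 14.37
tool_pos: [0.5205, -0.0108, 0.1332]
orientation: [-179.8, 0.1, -84.6]
force: [0.3, -1.7, -1.5]
opening: 0.0238
gripper_force: 30.0
clock: 14.78
tool_pos: [0.5202, -0.0063, 0.1098]
orientation: [-179.8, 0.2, -84.6]
force: [0.2, -1.0, -0.7]
opening: 0.024
gripper_force: 30.0
[ 0.2  -0.99 -0.72] [-0.56  0.06 -0.03]
[(210, 25, 51, 148), (175, 25, 22, 11), (199, 38, 11, 17)]
```

```bash
python3 -m pendant '[[-1,[-0.0003,0,0.0048],[0,0,0]],[-1,[-0.0005,0,0.0095],[0,0,0]],[-1,[-0.0004,0,0.0143],[0,0,0]],[-1,[-0.0002,0,0.019],[0,0,0]]]'
python3 -m pendant '[[-1,[0.0002,0,0.0025],[0,0,0]],[-1,[0.0004,0,0.0047],[0,0,0]],[-1,[0.0007,0,0.007],[0,0,0]],[-1,[0.001,0,0.0095],[0,0,0]]]'
python3 -c "
from h import *
o=sensors.get_obs();print(o['force'].round(2),o['moment'].round(2))
w=snap('wrist','wr14.png');m,cs=steel(w,(100,5,300,180),60,90);print([cv2.boundingRect(c) for c in cs[:3]])"
```

```text
clock: 15.17
tool_pos: [0.5203, -0.0062, 0.0909]
orientation: [-179.7, 0.2, -84.6]
force: [-0.2, -0.2, -0.6]
opening: 0.0238
gripper_force: 30.0
clock: 15.5
tool_pos: [0.5203, -0.0072, 0.0817]
orientation: [-179.8, 0.2, -84.6]
force: [-0.4, -0.6, -1.4]
opening: 0.0236
gripper_force: 30.0
[-0.36 -0.63 -1.38] [-0.25  0.11 -0.  ]
[(246, 49, 15, 124)]
```

```bash
python3 -m pendant '[[-1,[0.0003,0,0.0015],[0,0,0]],[-1,[0.0006,0,0.003],[0,0,0]],[-1,[0.0008,0,0.0045],[0,0,0]],[-1,[0.0008,0,0.0045],[0,0,0]]]'
python3 -m pendant '[[-1,[0.0003,0,0.0015],[0,0,0]],[-1,[0.0006,0,0.003],[0,0,0]],[-1,[0.0006,0,0.003],[0,0,0]]]'
python3 - <<'E'
from h import *
s=snap("scene","sc15.png");d=snap("side","si15.png")
# hatch lower/outer edge: orange-brown mask in both views
for n,im,roi in(("scene",s,(100,140,215,300)),("side",d,(285,190,380,300))):
    h=cv2.cvtColor(im,cv2.COLOR_BGR2HSV);x0,y0,x1,y1=roi;m=np.zeros(im.shape[:2],np.uint8)
    m[y0:y1,x0:x1]=((h[...,0]<17)&(h[...,1]>150)&(h[...,2]>90))[y0:y1,x0:x1]*255
    cs,_=cv2.findContours(m,0,2)
    for c in sorted(cs,key=cv2.contourArea)[::-1][:2]:print(n,cv2.contourArea(c),cv2.approxPolyDP(cv2.convexHull(c),3,True)[:,0].tolist())
a=np.array([.9956,.094,0]);o=np.array([-.094,.9956,0]);mid=np.array([.5555,-.237,.142])
for q in(1.2,1.29,1.35):
  for sd in(-.135,.135):
    for t in(.006,-.006):
      p=mid+a*sd+o*(.14*np.sin(q)-t*np.cos(q))+np.array([0,0,.14*np.cos(q)+t*np.sin(q)]);print(q,sd,t,proj("scene",p).round(1),proj("side",p).round(1))
E
```

```text
clock: 15.88
tool_pos: [0.5203, -0.008, 0.0771]
orientation: [-179.8, 0.1, -84.6]
force: [0.2, 0.8, -2.0]
opening: 0.0238
gripper_force: 30.0
clock: 16.13
tool_pos: [0.5204, -0.0086, 0.0741]
orientation: [-179.8, 0.1, -84.6]
force: [0.6, -0.4, -2.7]
opening: 0.024
gripper_force: 30.0
scene 3803.5 [[183, 187], [203, 252], [145, 273], [137, 204]]
scene 412.5 [[171, 144], [106, 151], [105, 142], [169, 140]]
side 3511.5 [[325, 194], [357, 218], [310, 289], [285, 270], [285, 249]]
side 0.0 [[332, 190]]
1.2 -0.135 0.006 [177.8 178.5] [277.6 267.1]
1.2 -0.135 -0.006 [180.  181.8] [276.2 266.9]
1.2 0.135 0.006 [197.7 239.7] [325.6 194.1]
1.2 0.135 -0.006 [200.2 243.2] [323.9 194.5]
1.29 -0.135 0.006 [180.1 181.9] [276.2 266.9]
1.29 -0.135 -0.006 [181.8 185.3] [275.1 267. ]
1.29 0.135 0.006 [200.3 243.4] [323.8 194.6]
1.29 0.135 -0.006 [202.3 247.1] [322.5 195.2]
1.35 -0.135 0.006 [181.3 184.3] [275.4 266.9]
1.35 -0.135 -0.006 [182.8 187.7] [274.5 267.1]
1.35 0.135 0.006 [201.8 246. ] [322.8 195. ]
1.35 0.135 -0.006 [203.5 249.7] [321.7 195.7]
```

```bash
python3 -m pendant '[[-1,[0.0003,0,0.0015],[0,0,0]],[-1,[0.0006,0,0.003],[0,0,0]],[-1,[0.0006,0,0.003],[0,0,0]]]'
python3 -m pendant '[[-1,[0.0003,0,0.001],[0,0,0]],[-1,[0.0005,0,0.002],[0,0,0]],[-1,[0.0005,0,0.002],[0,0,0]]]'
python3 - <<'E'
from h import *
s=snap("scene","sc16.png")
for n,im in(("15",cv2.imread("pics/sc15.png")),("16",s)):
    h=cv2.cvtColor(im,cv2.COLOR_BGR2HSV);m=((h[...,0]<17)&(h[...,1]>150)&(h[...,2]>90))
    print(n,[np.where(m[150:300,u])[0].max()+150 for u in(160,170,180,190)],[np.where(m[v,100:215])[0].max()+100 for v in(195,205,215,225,235)])
E
```

```text
clock: 16.48
tool_pos: [0.5207, -0.0089, 0.0713]
orientation: [-179.7, 0.2, -84.6]
force: [-1.6, 2.0, 1.3]
opening: 0.0238
gripper_force: 30.0
clock: 16.73
tool_pos: [0.5208, -0.0095, 0.0693]
orientation: [-179.7, 0.2, -84.6]
force: [-0.9, 3.2, 1.6]
opening: 0.0236
gripper_force: 30.0
15 [np.int64(270), np.int64(265), np.int64(262), np.int64(298)] [np.int64(186), np.int64(190), np.int64(193), np.int64(195), np.int64(199)]
16 [np.int64(269), np.int64(265), np.int64(261), np.int64(298)] [np.int64(187), np.int64(190), np.int64(192), np.int64(196), np.int64(199)]
```

```bash
python3 -m pendant '[[-1,[-0.001,0,-0.001],[0,0,0]],[-1,[-0.0015,0,-0.002],[0,0,0]],[-1,[-0.0015,0,-0.002],[0,0,0]],[-1,[-0.0015,0,-0.002],[0,0,0]]]'
python3 -c "
from h import *
o=sensors.get_obs();print(o['force'].round(2),o['moment'].round(2))"
```

```text
clock: 17.12
tool_pos: [0.5203, -0.0083, 0.0712]
orientation: [-179.8, 0.1, -84.6]
force: [0.0, -0.2, -2.6]
opening: 0.0241
gripper_force: 30.0
[ 0.02 -0.17 -2.55] [0.04 0.13 0.01]
```

Unloaded (only the pole's weight is left). I'll withdraw the tip along −y of the ring.

```bash
python3 -m pendant '[[-1,[0,0.002,0],[0,0,0]],[-1,[0,0.005,0],[0,0,0]],[-1,[0,0.008,0],[0,0,0]],[-1,[0,0.011,0],[0,0,0]],[-1,[0,0.014,0],[0,0,0]]]'
python3 -m pendant '[[-1,[0,0.004,0],[0,0,0]],[-1,[0,0.008,0],[0,0,0]],[-1,[0,0.012,0],[0,0,0]],[-1,[0,0.016,0],[0,0,0]],[-1,[0,0.021,0],[0,0,0]],[-1,[0,0.026,0],[0,0,0]],[-1,[0,0.03,0],[0,0,0]],[-1,[0,0.03,0],[0,0,0]]]'
python3 -c "
from h import *
o=sensors.get_obs();print(o['force'].round(2),o['moment'].round(2))
for u in((176,241,'scene'),(193,288,'scene'),(381,220,'scene')):print(onplane(u[2],u[0],u[1],.03).round(3))
s=snap('scene','sc17.png')
h=cv2.cvtColor(s,cv2.COLOR_BGR2HSV);m=((h[...,0]<17)&(h[...,1]>150)&(h[...,2]>90));print([np.where(m[v,100:215])[0].max()+100 for v in(195,205,215,225,235)])
"
```

```text
clock: 17.53
tool_pos: [0.5061, -0.0096, 0.0713]
orientation: [-179.8, 0.1, -84.6]
force: [0.4, 0.7, -1.5]
opening: 0.0238
gripper_force: 30.0
clock: 18.2
tool_pos: [0.4757, -0.0125, 0.0711]
orientation: [-179.8, 0.2, -84.6]
force: [-0.0, -0.3, -1.7]
opening: 0.024
gripper_force: 30.0
[-0.02 -0.28 -1.71] [-0.03  0.15  0.05]
[ 0.466 -0.153  0.03 ]
[ 0.654 -0.122  0.03 ]
[0.522 0.456 0.03 ]
[np.int64(187), np.int64(190), np.int64(193), np.int64(196), np.int64(199)]
```

```bash
python3 -m pendant '[[-1,[-0.015,0,0],[0,0,0]],[-1,[-0.04,0,0],[0,0,0]],[-1,[-0.07,0,0],[0,0,0]],[-1,[-0.1,0,0],[0,0,0]],[-1,[-0.13,-0.02,0],[0,0,0]],[-1,[-0.155,-0.045,0],[0,0,0]],[-1,[-0.175,-0.065,0],[0,0,0]],[-1,[-0.186,-0.08,0],[0,0,0]],[-1,[-0.186,-0.08,0],[0,0,0]],[-1,[-0.186,-0.08,0],[0,0,0]]]'
python3 -c "
from h import *
to([.54,.18,-.0225],[180,0,-84.6])
P=viewer.camera_params('wrist');w=snap('wrist','wr18.png');m,cs=steel(w,(100,5,300,180),60,90);print([cv2.boundingRect(c) for c in cs[:3]])"
```

```text
clock: 19.08
tool_pos: [0.539, 0.181, 0.0712]
orientation: [-179.8, 0.1, -84.5]
force: [-0.5, 0.5, -2.3]
opening: 0.0238
gripper_force: 30.0
t 19.08 tcp [0.539  0.181  0.0712] [-1.7981e+02  1.2000e-01 -8.4540e+01] F [-0.5  0.5 -2.3] shift [0.0013, -0.0006, 0.0937] turn [-0.19, 0.12, 0.06]
[(101, 22, 199, 158), (133, 145, 14, 35), (197, 172, 6, 8)]
```

```bash
python3 -m pendant '[[-1,[0,0,0.015],[0,0,0]],[-1,[0,0,0.03],[0,0,0]],[-1,[0,0,0.045],[0,0,0]],[-1,[0,0,0.058],[0,0,0]],[-1,[0,0,0.07],[0,0,0]],[-1,[0,0,0.08],[0,0,0]],[-1,[0,0,0.087],[0,0,0]],[-1,[0,0,0.092],[0,0,0]],[-1,[0,0,0.092],[0,0,0]]]'
python3 -m pendant '[[-1,[0,0,0.001],[0,0,0]],[-1,[0,0,0.002],[0,0,0]],[-1,[0,0,0.003],[0,0,0]],[-1,[0,0,0.003],[0,0,0]]]'
```

```text
clock: 19.88
tool_pos: [0.5385, 0.1801, -0.0208]
orientation: [-179.8, 0.1, -84.6]
force: [0.2, -0.1, -2.4]
opening: 0.0238
gripper_force: 30.0
clock: 20.22
tool_pos: [0.5396, 0.181, -0.0225]
orientation: [-179.7, 0.2, -84.6]
force: [0.9, -0.4, 1.0]
opening: 0.024
gripper_force: 30.0
```

```bash
python3 -m pendant '[[-0.35,[0,0,0.0005],[0,0,0]],[-0.3,[0,0,0.0005],[0,0,0]],[-0.2,[0,0,0],[0,0,0]],[0,[0,0,0],[0,0,0]],[0.2,[0,0,0],[0,0,0]],[0.2,[0,0,0],[0,0,0]],[0.2,[0,0,0],[0,0,0]],[0.2,[0,0,0],[0,0,0]]]'
python3 -m pendant '[[0.3,[0,0,-0.01],[0,0,0]],[0.3,[0,0,-0.025],[0,0,0]],[0.3,[0,0,-0.05],[0,0,0]],[0.3,[0,0,-0.08],[0,0,0]],[0.3,[0,0,-0.12],[0,0,0]],[0.3,[0,0,-0.16],[0,0,0]],[0.3,[0,0,-0.2],[0,0,0]],[0.3,[0,0,-0.23],[0,0,0]],[0.3,[0,0,-0.23],[0,0,0]],[0.3,[0,0,-0.23],[0,0,0]]]'
python3 - <<'E'
from h import *
P=viewer.camera_params("wrist");w=snap("wrist","wr19.png");s=snap("scene","sc19.png");d=snap("side","si19.png")
hsv=cv2.cvtColor(w,cv2.COLOR_BGR2HSV);m=((((hsv[...,0]<16)|(hsv[...,0]>170))&(hsv[...,1]>80)&(hsv[...,2]<130))*255).astype(np.uint8);m[215:]=0
cs,_=cv2.findContours(cv2.morphologyEx(m,cv2.MORPH_CLOSE,np.ones((5,5))),0,2)
for c in sorted(cs,key=cv2.contourArea)[::-1][:2]:
    r=cv2.boundingRect(c);print("w grip",r,onplane("wrist",r[0]+r[2]/2,r[1],.033,P).round(3))
g=steel(w,(150,20,300,160))[1][:2];print([cv2.boundingRect(c) for c in g])
hs=cv2.cvtColor(s,cv2.COLOR_BGR2HSV);m=np.zeros(s.shape[:2],np.uint8);m[205:290,236:380]=(((hs[...,0]<16)|(hs[...,0]>170))&(hs[...,1]>90)&(hs[...,2]<150))[205:290,236:380]*255
cs,_=cv2.findContours(m,0,2);c=max(cs,key=cv2.contourArea);r=cv2.minAreaRect(c);print("scene grip",r,onplane("scene",*r[0],.026).round(3))
a=cv2.imread("pics/sc0.png")
for n,roi in(("stoneA+tin",None),):
    for x0,y0,x1,y1 in((165,228,187,256),(183,275,206,302),(366,208,396,234)):
        print("diff",np.abs(a[y0:y1,x0:x1].astype(int)-s[y0:y1,x0:x1]).sum(2).mean().round(1), end=" ")
mm=((hs[...,0]<17)&(hs[...,1]>150)&(hs[...,2]>90));print([np.where(mm[v,100:215])[0].max()+100 for v in(195,205,215,225,235)])
E
```

```text
clock: 20.88
tool_pos: [0.5391, 0.1807, -0.0231]
orientation: [-179.8, 0.1, -84.6]
force: [-0.4, -0.5, 0.2]
opening: 0.0524
gripper_force: 0.0
clock: 21.72
tool_pos: [0.5391, 0.1806, 0.2102]
orientation: [-179.5, 0.3, -84.6]
force: [-0.6, -0.4, -0.8]
opening: 0.0571
gripper_force: 0.0
w grip (246, 152, 16, 63) [0.542 0.148 0.033]
w grip (13, 0, 8, 10) [ 0.841 -0.004  0.033]
[(225, 86, 36, 56), (199, 67, 20, 8)]
scene grip ((303.7059020996094, 239.8235626220703), (11.156637191772461, 36.38034439086914), 75.96376037597656) [0.546 0.201 0.026]
diff 160.6 diff 172.5 diff 31.0 [np.int64(187), np.int64(190), np.int64(192), np.int64(196), np.int64(199)]
```

Run:
```python
from h import *
P=viewer.camera_params("wrist");o=sensors.get_obs()
print(proj("wrist",[.542+.0075,.148-.0797,.018],P).round(1), "tip", proj("wrist",[.542+.0075+.0388,.148-.0797+.0037,.018],P).round(1))
w=cv2.imread("pics/wr19.png");m,cs=steel(w,(200,60,300,160));print([cv2.boundingRect(c) for c in cs[:3]])
for v in(86,88,90,92,94,100,120,138):
    x=np.where(m[v]>0)[0];print(v,x.min(),x.max())
print(o["qvel"].round(2),o["clock"])
```

```text
[251.8  91.2] tip [222.5  91.2]
[(225, 86, 36, 56), (200, 67, 19, 8), (243, 73, 13, 10)]
86 204 291
88 204 269
90 225 290
92 200 290
94 203 290
100 203 289
120 238 286
138 200 283
[ 0.13  0.75 -0.33  0.17 -0.01  0.04] 21.8667
```

```bash
python3 -m pendant '[[0.3,[0,0,0],[0,0,0]],[0.3,[0,0,0],[0,0,0]],[0.3,[0,0,0],[0,0,0]]]' | head -1; python3 -c "
from plant import workorder
print(workorder.close_job())"
```

```text
clock: 22.12
the job is handed in; nothing more can be done
None
```

The job is handed in at 22.1 s with no verdict returned: the hatch was swung gently to its stop with the hook, and the pole is unhooked, released and lying flat on the mat; the tin looks unmoved, and the stones are now hidden under the hatch, so I could not check them by sight, though the pole and hand stayed above them.

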